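Close the bonding press on a brake pad

ROBOT

A 6-joint arm with a two-finger parallel gripper is mounted at the origin on a cart in front of the work surface, level with it; the furniture and walls round the work are solid. World frame = base frame: x ahead of the robot, y to its left, z up, the work surface at z = 0. Lengths are in mm, angles in rad, forces in N, time in s.
With the tool pointing down it reaches from about 400 to 825 mm from the base axis. Payload 7 kg.
Tool frame: the origin (TCP) lies at the very end of the fingers, on their centre line; the grasp point (between the pads) lies 19 mm behind it; z points along the fingers, y is the direction in which the jaws open and shut (so a half turn about z gives the same grasp; the last joint's range is limited). The gripper opens to 88 mm and grips with 3 to 60 N. Pads are 19 mm wide; open, the fingers measure 130 mm over their backs; the gripper's body (78 mm by 193 mm) begins 47 mm behind the grasp point.
Start: joints at [1.446, 0.359, 0.012, 0, -1.224, -0.288], TCP at [270.799, 618.274, 226.561] pointing down, gripper open.
Joint ranges: [-3.07, 3.07], [-1.43, 2.12], [-1.02, 1.25], [-3.03, 1.67], [-3.05, -0], [-3.03, 3.03]. Speed limits (rad/s): [2.39, 2.39, 3.01, 3.14, 3.14, 3.14].

INTERFACE

Orientations are given as a unit quaternion [x, y, z, w].
In Python, from plant import bot gives the robot as it stands. Calls block until the motion is done:
- bot.move_ptp(position, orientation): joint-space move of the TCP to a pose.
- bot.line_to(position, velocity=150, ori=None): straight line of the TCP; ori=None keeps the orientation; velocity is the mean speed in mm/s.
- bot.move_joints(angles): joint-space move.
- bot.move_gripper(opening, force=None): finger opening in mm; force is the grip in N (None keeps the last); returns when the fingers have stopped.
- bot.pause(seconds).
- bot.solve_ik(position, orientation): joint angles nearest the present ones, or None.
- bot.read_state(): the state.
- bot.camera(name): name is "side" or "top" or "wrist"; returns the picture (400x640x3 uint8, red, green, blue); there is no depth.
- bot.get_calibration(name): a dict with "fx", "fy", "cx", "cy" (pixels), "view" (4x4, takes a point from world to camera coordinates); the wrist camera has in their place "T_tool_cam" (4x4, takes a point from camera to tool coordinates, whose origin is the TCP and whose axes are the flange's). Camera axes: x right, y up, looking along -z (the intrinsics and any distortion apply to the point x, -y, -z); pixel columns grow to the right and rows downward; lengths in mm; the calibration is good to about 2 mm. A picture is of the moment at which its call begins: read the wrist's pose just before it. get_calibration takes no time and is no camera call.
A pose or a line that the arm cannot do raises bot.Unreachable and nothing moves.
- bot.close_job(): hands the job in, once; it reports no verdict.
The state is a dict: "t": time; "joint_pos": joint angles; "qvel": joint speeds; "tau": joint torques, N m; "tcp_pos": TCP position; "eef_rot": TCP orientation; "contact_force": force on the tool from outside, world axes, zero at the start; "moment": the same for the moment, N m; "width": finger opening in mm.
Only numpy, scipy, OpenCV 4.12 (cv2) and the standard library are available. Lean on these libraries where they do the work, as an engineer would, in place of code of your own. Each camera call takes 0.05 s, during which the arm holds its last target.

TASK

The brake pad lying on the mouth of the bench screw press has fresh glue under its steel back. Slide it fully home, square against the back stop under the screw, then wind the crank clockwise until the screw's foot just touches the pad and go on for one more quarter turn, no further. Do not overtighten it at any moment, let go, and leave the other things on the bench as they lie.

Things in the scene. Friction and masses are not known exactly. Their poses are not given: they have to be found in the camera images.
- press: Bench screw press for brake pads, fixed grey cast C-frame, 250 x 150 mm, 196 mm high without screw. Origin on the vertical screw axis at bench level; z up; open mouth faces its own -x, column at x 88 to 128 mm. Overarm and the screw's boss (radius 24 mm) hang over the bed, from 136 to 196 mm height. Nothing else of it stands as high as the crank.
- pad_home (a point): Point on the bed's top under the screw, 55 mm above the bench: the pad's underside centre is here when it is home. The steel bed is 112 mm wide (press y), press x -150 to +82 mm. It rests on stiff springs (15 N per mm, lightly preloaded) and gives only when the screw bears on the pad.
- bed_stop (a point): Centre of the face of the bed's back stop, at its upper edge, 18 mm above the bed, at press x = +75 mm. In front of it two side guides, also 18 mm high, stand 70 mm apart (press y -35 and +35 mm) from press x = 29 to 77 mm and flare outward towards the mouth from x = 29 to 0.
- press_screw: Screw with crank and foot. Origin on the screw axis at crank arm mid height (about 222 mm above the bench at the start; sinks 12 mm per turn); x axis along the arm to the knob, z up. Clockwise from above winds it down. It turns with even friction (under 2.5 N at the knob) and stays where it is left. At the start the arm points to the column, within 55 degrees either side.
- screw_end (a point): Lower end of the bare screw. Below it a flat steel foot, radius 23 mm, turns with it, locked by a nut at an untold height, 4 to 16 mm (0.35 to 1.3 turns) over a pad that is home: the touch must be felt. From the touch on the foot rubs on the pad and the force needed at the knob climbs: by 3 N in the first 20 degrees, by 6 to 12 N in a quarter turn, about 46 N on the pad.
- crank_knob (a point): Middle of the black upright hand knob on the crank's end: 75 mm from the screw axis, 36 mm above the arm's middle; 25 mm in diameter, standing 9 to 63 mm above the arm's middle; it spins freely on its pin. The arm is a 13 mm round bar with a 22 mm ball on a stub opposite (34 mm from the axis). The hub ends 19 mm above the arm's middle.
- brake_pad: Brake pad to be bonded: dark steel back plate 150 x 64 x 6 mm on top, black lining 131 x 60 x 14 mm underneath, 20 mm thick in all, about 0.4 kg. It lies on the bed's mouth end, 65 to 85 mm short of home and a little askew. Origin at the centre of its underside, x along its length (towards the back stop), z up.
- mate_pad: Second brake pad of the same size, already done, lying lining upward on the bench, 20 mm high; origin at the centre of its underside. Leave it.
- spanner_ring: Combination spanner, 210 x 35 x 11 mm, lying on the bench; origin at the centre of its underside. Leave it.
- screwdriver: Screwdriver with a red handle, 30 x 210 x 33 mm, lying on the bench; origin at the centre of its underside. Leave it.
- pliers: Pliers with red handles, 177 x 56 x 12 mm, lying on the bench; origin at the centre of their underside. Leave them.
- plug: Spark plug, 21 x 63 x 18 mm, lying on the bench; origin at the centre of its underside. Leave it.
- marker: Marker pen, 16 x 132 x 16 mm, lying on the bench; origin at the centre of its underside. Leave it.
- tape_measure: Tape measure, 66 x 73 x 35 mm, lying on the bench; origin at the centre of its underside. Leave it.

How it is judged:
By the outcome, as a careful person would: the job done as asked, in the order asked, and still so for the second after the job is handed in, with the robot touching nothing.
It also fails if it takes over 72 s, if anything falls off the work surface, if the arm or the gripper's body presses on something with over 40 N, if the wrist force passes 120 N, or if a joint passes its speed limit or range.

## Working session

There is one attempt and no reset: what is moved stays moved. The work goes in short steps, each a Python script; the robot and the scene stay as the last script left them, time stands still between calls to the robot, and variables do not carry over. Pictures are saved under pics/ and viewed, and the job is handed in when it is done.

```bash
ls; mkdir -p pics; python3 - <<'E'
from plant import bot
import cv2, numpy as np
s=bot.read_state(); print({k:np.round(v,3).tolist() for k,v in s.items()})
for n in("side","top","wrist"):
    cv2.imwrite(f"pics/{n}0.png",bot.camera(n)[:,:,::-1]); print(n,bot.get_calibration(n))
E
```

```text
pics
{'t': 0.0, 'joint_pos': [1.446, 0.359, 0.011, -0.0, -1.224, -0.288], 'qvel': [-0.001, 0.001, -0.001, -0.002, 0.001, 0.001], 'tau': [0.0, -58.271, 29.307, 6.997, 0.007, -0.0], 'tcp_pos': [270.617, 617.841, 225.616], 'eef_rot': [0.979, -0.205, -0.0, 0.001], 'contact_force': [0.154, -0.49, -0.508], 'moment': [0.031, 0.059, -0.014], 'width': 87.616}
side {'fx': 473.2671796586954, 'fy': 473.2671796586954, 'cx': 317.5578312194573, 'cy': 205.8720462105287, 'view': array([[ 9.89219198e-01, -1.44527651e-01,  2.36037290e-02,
        -5.35407128e+02],
       [ 5.68921387e-02,  5.27802172e-01,  8.47459823e-01,
        -1.51996991e+02],
       [-1.34939477e-01, -8.36980660e-01,  5.30334529e-01,
        -1.24775354e+03],
       [ 0.00000000e+00,  0.00000000e+00,  0.00000000e+00,
         1.00000000e+00]])}
top {'fx': 487.96546869768423, 'fy': 487.96546869768423, 'cx': 319.50982014046184, 'cy': 195.51479825537737, 'view': array([[ 2.77834436e-02, -9.99371774e-01,  2.20031293e-02,
        -7.33549110e+01],
       [ 9.92704704e-01,  3.01682605e-02,  1.16735802e-01,
        -5.34647266e+02],
       [-1.17326261e-01,  1.85992874e-02,  9.92919239e-01,
        -1.37556351e+03],
       [ 0.00000000e+00,  0.00000000e+00,  0.00000000e+00,
         1.00000000e+00]])}
wrist {'fx': 278.69322258767284, 'fy': 278.69322258767284, 'cx': 319.92162611492284, 'cy': 200.7085656473694, 'T_tool_cam': array([[ 2.97913019e-04,  9.59582835e-01,  2.81426180e-01,
         7.68232496e+01],
       [ 9.99999302e-01,  3.57959439e-05, -1.18063637e-03,
         1.86713862e-01],
       [-1.14299232e-03,  2.81426335e-01, -9.59582155e-01,
        -1.57139549e+02],
       [ 0.00000000e+00,  0.00000000e+00,  0.00000000e+00,
         1.00000000e+00]])}
```

View pics/side0.png

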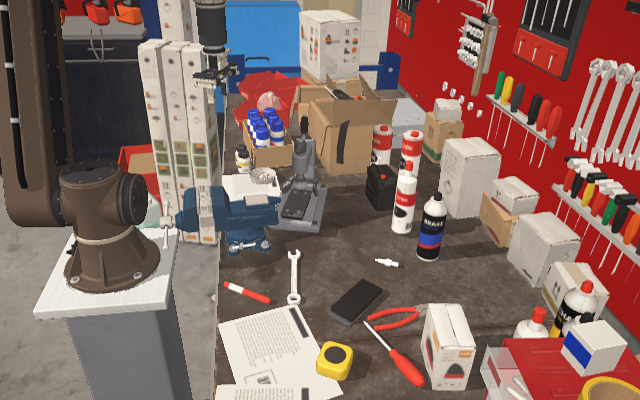

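View pics/top0.png

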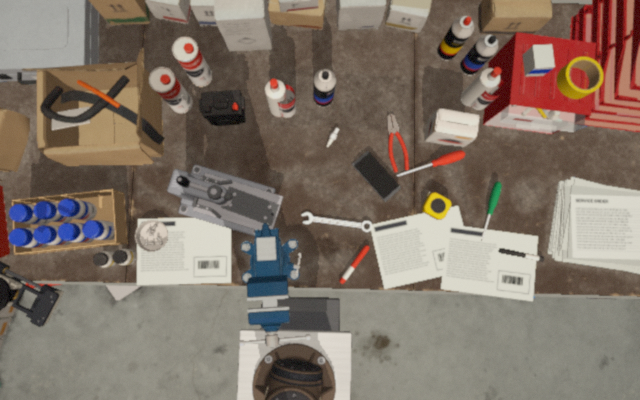

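View pics/wrist0.png

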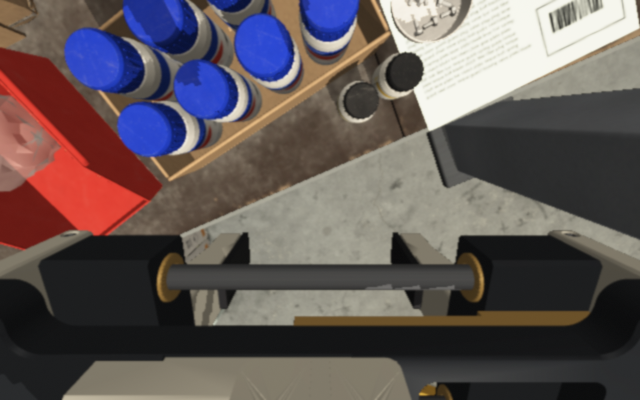

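```bash
cat > h.py <<'E'
import numpy as np, cv2
from scipy.optimize import least_squares
from scipy.spatial.transform import Rotation as R
from plant import bot
def view(n,s=None):
    c=bot.get_calibration(n)
    if n!="wrist": return c,c["view"]
    T=np.eye(4);T[:3,:3]=R.from_quat(s["eef_rot"]).as_matrix();T[:3,3]=s["tcp_pos"]
    return c,np.linalg.inv(T@c["T_tool_cam"])
def proj(cv,P):
    c,V=cv;P=np.atleast_2d(P)@V[:3,:3].T+V[:3,3]
    return np.c_[c["cx"]+c["fx"]*P[:,0]/-P[:,2],c["cy"]+c["fy"]*-P[:,1]/-P[:,2]]
def back(cv,uv,z):
    c,V=cv;d=np.array([(uv[0]-c["cx"])/c["fx"],-(uv[1]-c["cy"])/c["fy"],-1.])
    M=np.linalg.inv(V);o=M[:3,3];d=M[:3,:3]@d
    return o+d*(z-o[2])/d[2]
def crop(f,x,y,w,h,k,out):
    a=cv2.imread(f)[y:y+h,x:x+w];cv2.imwrite(out,cv2.resize(a,None,fx=k,fy=k,interpolation=cv2.INTER_CUBIC))
E
python3 - <<'E'
from h import *
crop("pics/top0.png",155,150,140,100,5.5,"pics/t0c.png")
crop("pics/side0.png",250,100,100,140,4.2,"pics/s0c.png")
E
```

```text
(no output)
```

View pics/t0c.png

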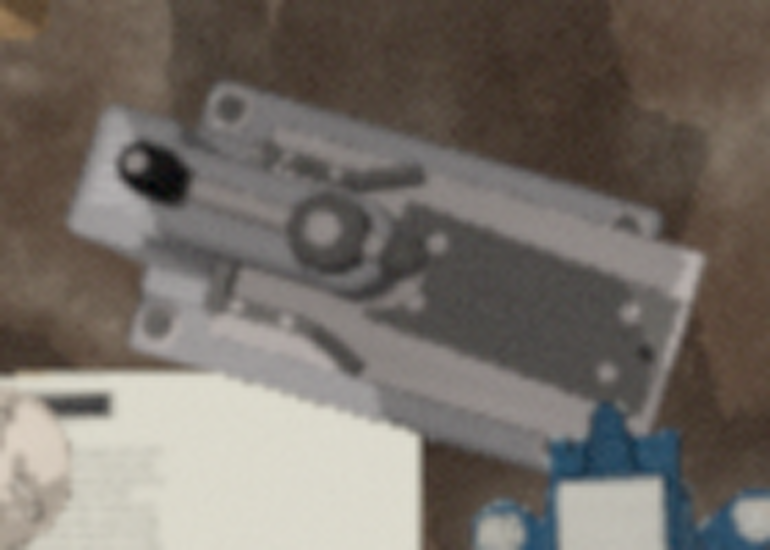

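View pics/s0c.png

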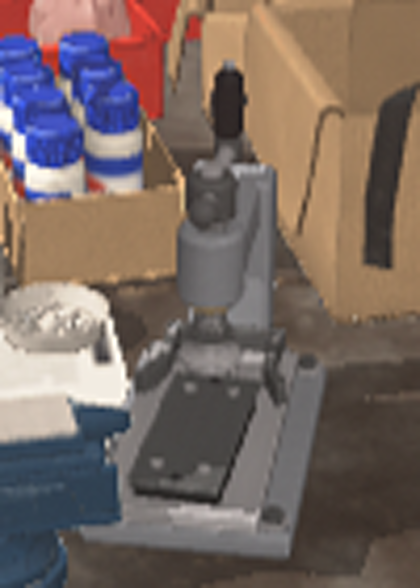

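```bash
python3 - <<'E'
from h import *
T=view("top");S=view("side")
tc=lambda x,y:(155+x/5.5-.4,150+y/5.5-.4)
sc=lambda x,y:(250+x/4.2-.4,100+y/4.2-.4)
obs=[("top hub",T,tc(324,228),(0,0,241)),("bed-",T,tc(703,255),(-150,-56,55)),("bed+",T,tc(640,430),(-150,56,55)),
("hub s",S,sc(213,172),(0,0,241)),("bed- s",S,sc(262,527),(-150,-56,55))]
def w(p,q): 
    c,s=np.cos(p[2]),np.sin(p[2]); return np.array([p[0]+c*q[0]-s*q[1],p[1]+s*q[0]+c*q[1],q[2]])
f=lambda p:np.concatenate([proj(v,w(p,q))[0]-np.array(uv) for _,v,uv,q in obs])
for _,v,uv,q in obs: print(_,back(v,uv,q[2]))
r=least_squares(f,[550,150,1.4],x_scale=[100,100,1],loss="soft_l1");print(r.x,r.fun.round(1))
print("knob top",back(T,tc(137,160),285),back(S,sc(229,68),285))
print("pad corners",[back(T,tc(*c),75)[:2].round(0).tolist() for c in((412,203),(690,300),(640,415),(370,312))])
E
```

```text
top hub [514.97432656 205.51132092 241.        ]
bed- [529.37972221  47.65636179  55.        ]
bed+ [438.46178068  76.47923002  55.        ]
hub s [514.7872217 200.4258728 241.       ]
bed- s [530.1056102   40.72472766  55.        ]
[515.55841507 205.66570817   1.31061799] [-0.1 -0.2  0.5 -0.6  0.3  5.6  0.1 -0.8  0.1 -1.1]
knob top [536.56560663 278.0456318  285.        ] [534.86530741 278.18049984 285.        ]
pad corners [[549.0, 195.0], [504.0, 52.0], [445.0, 75.0], [493.0, 213.0]]
```

```bash
cat >> h.py <<'E'
def down(a):  # tool x axis heading a, z down
    x=np.array([np.cos(a),np.sin(a),0]);z=np.array([0,0,-1.]);return R.from_matrix(np.c_[x,np.cross(z,x),z]).as_quat()
E
python3 - <<'E'
from h import *
crop("pics/side0.png",150,150,180,120,4.4,"pics/s0v.png")
s=bot.read_state()
print("heading",R.from_quat(s["eef_rot"]).as_matrix()[:,0])
for a in (1.31,1.31+np.pi,1.31+np.pi/2,1.31-np.pi/2):
    for p in ([474,49,62],[495,120,62],[535,278,240],[480,60,330]):
        q=bot.solve_ik(p,down(a)); print(round(a,2),p,None if q is None else np.round(q,2))
E
```

```text
heading [ 9.15991458e-01 -4.01197733e-01  1.66107722e-04]
1.31 [474, 49, 62] [ 0.52  0.21 -0.63  0.   -0.73  2.36]
1.31 [495, 120, 62] [ 0.62  0.26 -0.56  0.   -0.75  2.26]
1.31 [535, 278, 240] [ 0.8   0.23 -0.13  0.   -1.2   2.08]
1.31 [480, 60, 330] [ 0.53 -0.02 -0.22  0.   -1.37  2.35]
4.45 [474, 49, 62] [ 0.52  0.21 -0.63  0.   -0.73 -0.78]
4.45 [495, 120, 62] [ 0.62  0.26 -0.56  0.   -0.75 -0.88]
4.45 [535, 278, 240] [ 0.8   0.23 -0.13  0.   -1.2  -1.06]
4.45 [480, 60, 330] [ 0.53 -0.02 -0.22  0.   -1.37 -0.79]
2.88 [474, 49, 62] [ 0.52  0.21 -0.63 -0.   -0.73 -2.35]
2.88 [495, 120, 62] [ 0.62  0.26 -0.56 -0.   -0.75 -2.46]
2.88 [535, 278, 240] [ 0.8   0.23 -0.13  0.   -1.2  -2.63]
2.88 [480, 60, 330] [ 0.53 -0.02 -0.22  0.   -1.37 -2.36]
-0.26 [474, 49, 62] [ 0.52  0.21 -0.63  0.   -0.73  0.79]
-0.26 [495, 120, 62] [ 0.62  0.26 -0.56  0.   -0.75  0.69]
-0.26 [535, 278, 240] [ 0.8   0.23 -0.13  0.   -1.2   0.51]
-0.26 [480, 60, 330] [ 0.53 -0.02 -0.22  0.   -1.37  0.78]
```

View pics/s0v.png

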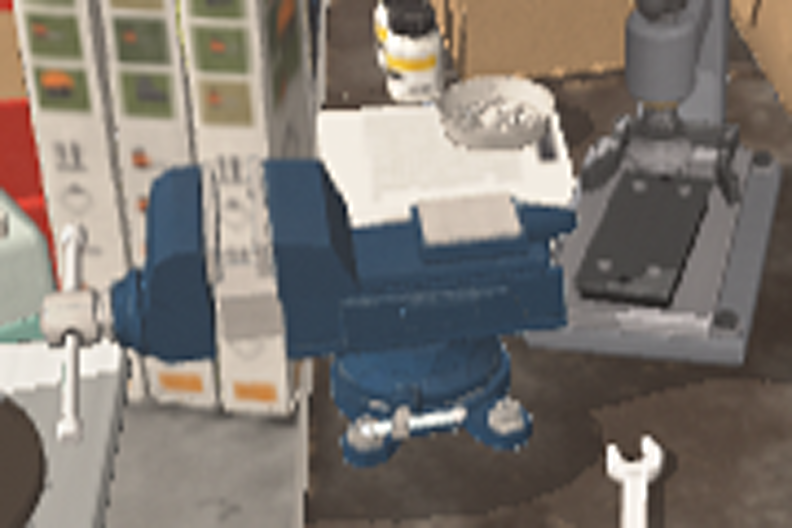

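```bash
python3 - <<'E'
from h import *
crop("pics/top0.png",225,205,90,150,4,"pics/t0v.png")
T=view("top");S=view("side")
tc=lambda x,y:(155+x/5.5-.4,150+y/5.5-.4)
sc=lambda x,y:(150+x/4.4-.4,150+y/4.4-.4)
def tri(t,s):
    f=lambda p:np.r_[proj(T,p)[0]-t,proj(S,p)[0]-s]
    r=least_squares(f,[450,80,120.]);return r.x.round(0),r.fun.round(1)
print("tip",tri(tc(608,405),sc(575,215)))
print("plate",tri(tc(557,480),sc(515,198)),tri(tc(665,480),sc(522,237)))
E
```

```text
tip (array([447.,  87., 119.]), array([-0. ,  0.1,  0.1, -0. ]))
plate (array([410., 111., 120.]), array([-0.,  0.,  0., -0.])) (array([411.,  58., 123.]), array([-0.,  0.,  0., -0.]))
```

View pics/t0v.png

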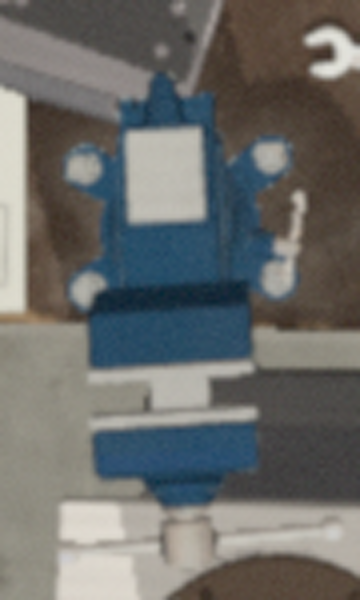

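```bash
python3 - <<'E'
from h import *
bot.line_to([300,600,400],velocity=250)
bot.move_ptp([475,50,330],down(4.45))
s=bot.read_state();print(s["t"],s["tcp_pos"],s["contact_force"])
import pickle;pickle.dump(s,open("s1.pkl","wb"))
cv2.imwrite("pics/w1.png",bot.camera("wrist")[:,:,::-1])
print(proj(view("wrist",s),[[515,204,241],[529,45,55],[535,278,285],[447,87,120]]).round())
E
```

```text
3.1 [475.28721778  50.72740417 329.99270961] [ 1.61926256  0.18365451 -0.86676428]
[[322. 345.]
 [286. 175.]
 [321. 440.]
 [347. 198.]]
```

View pics/w1.png

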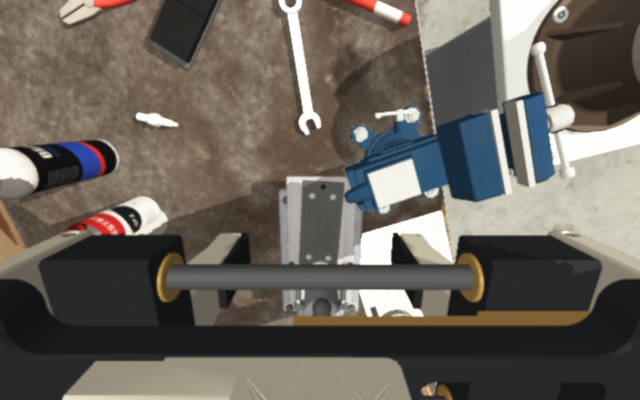

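```bash
python3 - <<'E'
from h import *
crop("pics/w1.png",260,165,130,95,6,"pics/w1c.png")
E
```

```text
(no output)
```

View pics/w1c.png

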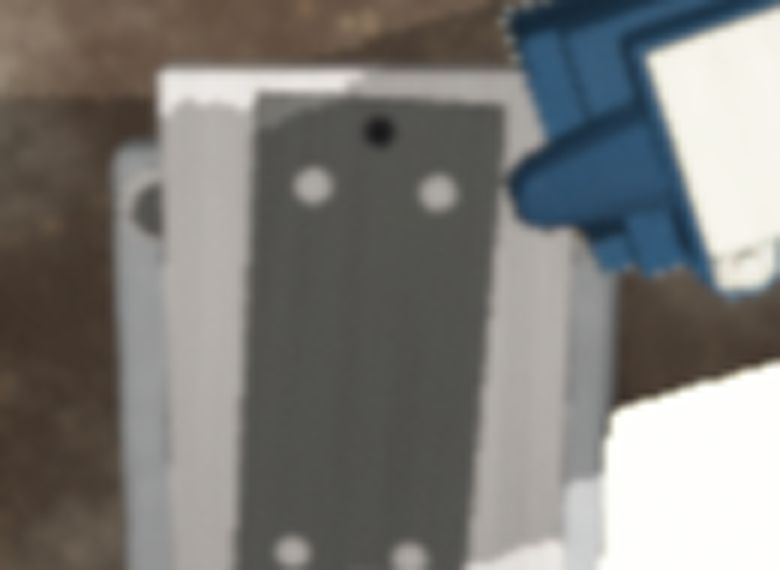

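```bash
python3 - <<'E'
from h import *
import pickle; s=pickle.load(open("s1.pkl","rb"));W=view("wrist",s);T=view("top")
wc=lambda x,y:(260+x/6-.4,165+y/6-.4)
B=lambda x,y,z:back(W,wc(x,y),z)
bl=B(158,68,55);bl2=B(172,565,55);br=B(572,270,55);br2=B(562,530,55)
print("bed",bl,bl2,br,br2)
ang=lambda a,b:np.arctan2(*(b-a)[[1,0]])
print("yaw bed",ang(bl,bl2),ang(br,br2), ang(B(520,72,55),bl)+np.pi/2)
p=[B(257,93,75),B(505,104,75),B(235,565,75),B(467,565,75)]
print("pad",np.round(p,1),"yaw",ang(p[0],p[2]),ang(p[1],p[3]),ang(p[1],p[0])+np.pi/2)
E
```

```text
bed [530.10185821  45.73634357  55.        ] [568.33984604 185.33681452  55.        ] [437.60098258 128.12130925  55.        ] [457.78719948 203.36401016  55.        ]
yaw bed 1.303443610261479 1.3086870137633535 1.2988358222321659
pad [[504.5  55.1  75. ]
 [444.9  73.9  75. ]
 [546.5 180.1  75. ]
 [485.2 196.5  75. ]] yaw 1.2467184333179873 1.2533923283875468 1.2648271187709428
```

```bash
cat >> h.py <<'E'
PSI=1.304;O=np.array([516.3,205.3]);E_=np.array([np.cos(PSI),np.sin(PSI)]);N_=np.array([-E_[1],E_[0]])
def P(x,y,z): return [*(O+x*E_+y*N_),z]
def inv(p): d=np.asarray(p)[:2]-O;return np.r_[d@E_,d@N_,p[2]]
def tilt(t):
    e=np.r_[E_,0];Z=np.array([0,0,1.]);z=-np.cos(t)*Z+np.sin(t)*e;x=-np.cos(t)*e-np.sin(t)*Z
    return R.from_matrix(np.c_[x,np.cross(z,x),z]).as_quat()
def fp(s): f=np.asarray(s["contact_force"]);return np.r_[f[:2]@E_,f[:2]@N_,f[2]]
E
python3 - <<'E'
from h import *
q=tilt(np.radians(6))
for p in (P(-172,-5,68),P(-80,-5,68)): print(bot.solve_ik(p,q))
bot.move_gripper(6)
bot.move_ptp(P(-172,-5,160),q)
s=bot.read_state();f0=fp(s);print(s["t"],f0,s["width"])
bot.line_to(P(-172,-5,68),velocity=120)
s=bot.read_state();print(s["t"],inv(s["tcp_pos"]),fp(s)-f0)
for x,v in ((-150,60),(-120,40),(-100,40),(-91,30)):
    bot.line_to(P(x,-5,68),velocity=v);s=bot.read_state();print(round(s["t"],2),inv(s["tcp_pos"]).round(2),(fp(s)-f0).round(2))
    if np.abs(fp(s)-f0).max()>15: print("STOP");break
cv2.imwrite("pics/w2.png",bot.camera("wrist")[:,:,::-1]);cv2.imwrite("pics/t2.png",bot.camera("top")[:,:,::-1]);cv2.imwrite("pics/s2.png",bot.camera("side")[:,:,::-1])
crop("pics/t2.png",155,150,140,100,5.5,"pics/t2c.png")
crop("pics/s2.png",230,100,140,140,4.2,"pics/s2c.png")
E
```

```text
[ 0.42130194  0.1915769  -0.59700385 -0.12285758 -0.7193141  -0.59817181]
[ 0.57256893  0.23985354 -0.53610445 -0.10613473 -0.71957267 -0.76214216]
5.2417 [ 1.22554799 -1.40764159  0.67487028] 5.693907052561572
6.1583 [-171.50986138   -5.6220898    68.8060561 ] [-0.74441124  1.33572411 -0.78907625]
6.67 [-149.49   -4.93   68.03] [-1.25  1.96 -0.3 ]
7.58 [-119.54   -5.17   68.08] [-1.23  1.59 -1.39]
8.22 [-99.43  -5.11  68.01] [-0.54  1.25 -1.19]
8.68 [-90.57  -5.07  68.  ] [-1.41  2.26 -0.54]
```

View pics/t2c.png

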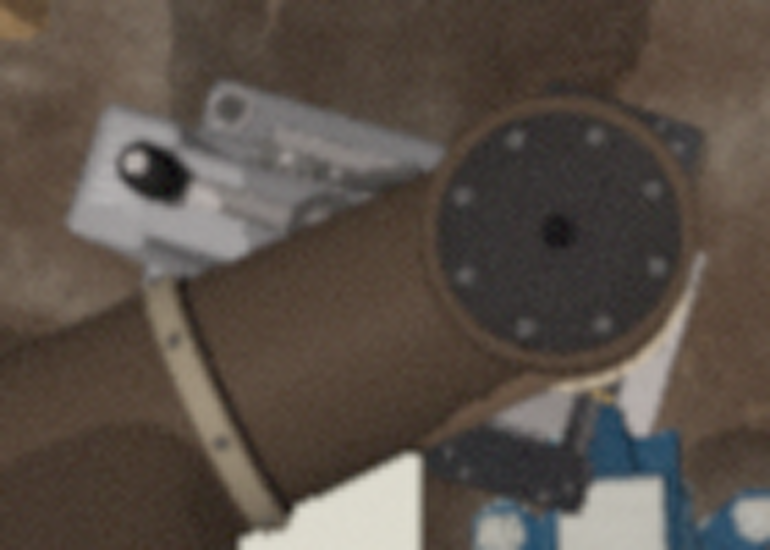

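View pics/s2c.png

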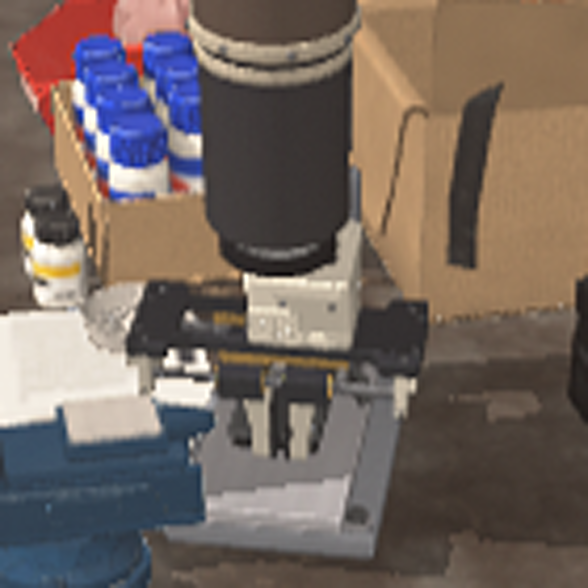

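```bash
python3 - <<'E'
from h import *
s=bot.read_state();f0=fp(s)
x=-90.5
while x>-95 and x<-76:
    x+=1;bot.line_to(P(x,-5,68),velocity=15);s=bot.read_state();f=fp(s)-f0;print(round(s["t"],2),x,inv(s["tcp_pos"]).round(2),f.round(2),np.round(s["moment"],2))
    if f[0]<-12: break
E
```

```text
9.07 -89.5 [-89.59  -4.96  68.01] [-1.58  0.36 -0.02] [-0.82  0.26  0.01]
9.32 -88.5 [-88.73  -4.92  67.99] [-4.01 -0.12  1.33] [-1.34  0.37  0.05]
9.57 -87.5 [-87.51  -4.99  68.  ] [-3.7  -1.3   1.98] [-1.42  0.25 -0.01]
9.82 -86.5 [-86.39  -5.04  68.02] [-3.36 -0.91  0.47] [-1.32  0.3   0.07]
10.07 -85.5 [-85.35  -5.03  68.  ] [-3.49 -0.5   0.48] [-1.23  0.3  -0.05]
10.32 -84.5 [-84.36  -5.05  68.01] [-2.93 -0.26  0.29] [-1.14  0.29 -0.03]
10.57 -83.5 [-83.84  -4.94  67.99] [-4.95 -0.49  1.46] [-1.95  0.35 -0.05]
10.82 -82.5 [-83.67  -4.85  67.97] [-8.07 -2.06  3.94] [-3.41  0.33 -0.1 ]
11.07 -81.5 [-83.58  -4.78  67.95] [-13.28  -2.96   5.36] [-4.85  0.28 -0.14]
```

```bash
python3 - <<'E'
from h import *
import pickle
bot.line_to(P(-81,-5,68),velocity=15);s=bot.read_state();print(inv(s["tcp_pos"]),fp(s))
bot.line_to(P(-115,-5,68),velocity=80)
bot.line_to(P(-115,-5,330),velocity=250)
bot.move_ptp(P(-30,0,390),down(PSI+np.pi))
bot.pause(.2);s=bot.read_state();pickle.dump(s,open("s3.pkl","wb"));print(s["t"],inv(s["tcp_pos"]),fp(s))
cv2.imwrite("pics/w3.png",bot.camera("wrist")[:,:,::-1])
cv2.imwrite("pics/s3.png",bot.camera("side")[:,:,::-1])
crop("pics/w3.png",220,60,200,190,4,"pics/w3c.png")
crop("pics/s3.png",260,110,80,130,4.6,"pics/s3c.png")
E
```

```text
[-83.53810099  -4.74282657  67.92385811] [-15.10379129  -3.67845828   7.87265921]
13.8 [-3.09311530e+01  8.51346042e-02  3.89308262e+02] [-0.3183848 -0.4476928  0.7425971]
```

View pics/w3c.png

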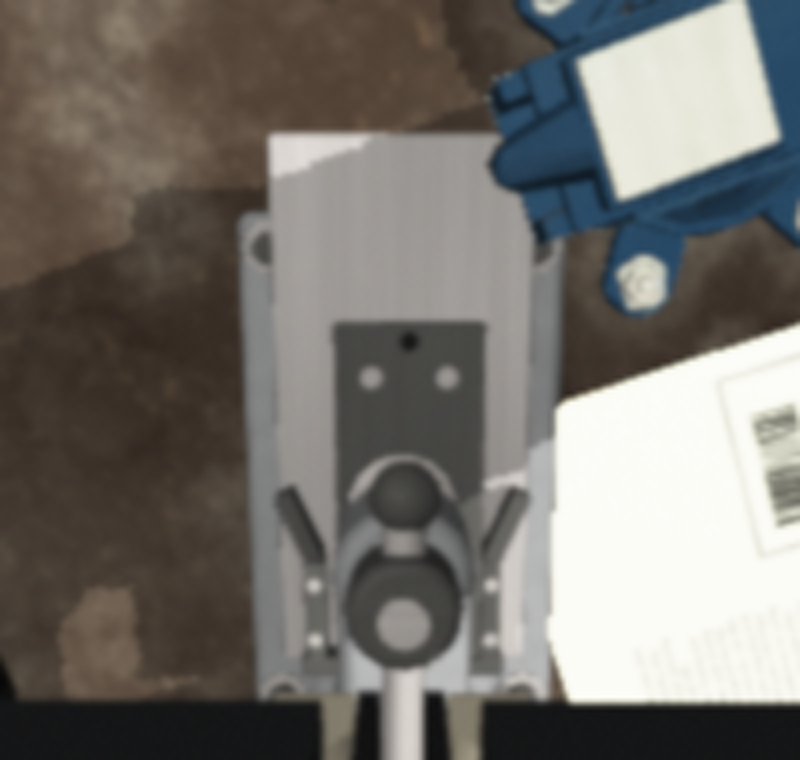

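View pics/s3c.png

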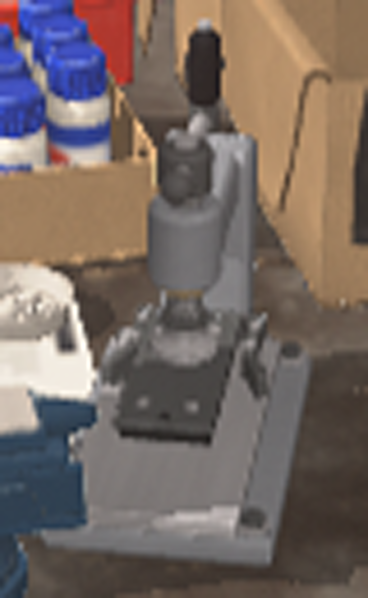

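```bash
python3 - <<'E'
from h import *
import pickle; s=pickle.load(open("s3.pkl","rb"));W=view("wrist",s);T=view("top");S=view("side")
wc=lambda x,y:(220+x/4-.4,60+y/4-.4)
I=lambda x,y,z:inv(back(W,wc(x,y),z)).round(1)
print("pad rear",I(335,324,75),I(487,324,75));print("bed front",I(268,133,55),I(495,135,55))
print("hub",I(403,623,241),"ball",I(405,497,222),"rivets",I(371,378,75),I(448,378,75))
print("bed sides",I(276,400,55),I(530,400,55))
print("guides",I(315,586,73),I(490,586,73))
tc=lambda x,y:(155+x/5.5-.4,150+y/5.5-.4)
print("knob",inv(back(T,tc(137,160),285)),inv(back(S,(260+205/4.6-.4,110+25/4.6-.4),285)))
sc=lambda x,y:(260+x/4.6-.4,110+y/4.6-.4)
for z in (75,80,85,90): print(z,"foot front/left/right pred", [( (proj(S,P(23*np.cos(a),23*np.sin(a),z))[0]+.4-[260,110])*4.6).round().tolist() for a in (np.pi,np.pi/2,-np.pi/2,np.pi*1.2)])
E
```

```text
pad rear [-73.6 -27.9  75. ] [-73.5  35.1  75. ]
bed front [-149.4  -55.3   55. ] [-148.6   38.4   55. ]
hub [ -0.5   0.  241. ] ball [-33.6   0.7 222. ] rivets [-51.3 -13.1  75. ] [-51.3  19.2  75. ]
bed sides [-39.4 -55.6  55. ] [-39.3  56.3  55. ]
guides [ 40.8 -38.8  73. ] [40.9 39.  73. ]
knob [ 75.51480001  -0.36978121 285.        ] [ 81.23265587   2.06775628 285.        ]
75 foot front/left/right pred [[182.0, 386.0], [154.0, 366.0], [222.0, 372.0], [204.0, 384.0]]
80 foot front/left/right pred [[182.0, 380.0], [153.0, 360.0], [222.0, 365.0], [204.0, 378.0]]
85 foot front/left/right pred [[182.0, 373.0], [153.0, 353.0], [222.0, 359.0], [204.0, 371.0]]
90 foot front/left/right pred [[182.0, 366.0], [153.0, 346.0], [222.0, 352.0], [204.0, 365.0]]
```

```bash
python3 - <<'E'
from h import *
q=down(PSI+np.pi)
for a in range(0,360,30):
    j=bot.solve_ik(P(75*np.cos(np.radians(a)),75*np.sin(np.radians(a)),230),q);print(a,None if j is None else np.round(j,2))
bot.move_gripper(50)
bot.move_ptp(P(75,0,330),q)
bot.line_to(P(75,0,240),velocity=120)
s=bot.read_state();print(s["t"],inv(s["tcp_pos"]),fp(s))
cv2.imwrite("pics/w4.png",bot.camera("wrist")[:,:,::-1])
E
```

```text
0 [ 0.8   0.24 -0.15  0.   -1.18 -1.07]
30 [ 0.85  0.18 -0.22  0.   -1.17 -1.12]
60 [ 0.88  0.12 -0.3   0.   -1.15 -1.15]
90 [ 0.86  0.06 -0.36  0.   -1.15 -1.13]
120 [ 0.81  0.03 -0.39  0.   -1.14 -1.07]
150 [ 0.72  0.04 -0.38  0.   -1.14 -0.99]
180 [ 0.64  0.09 -0.33  0.   -1.15 -0.91]
210 [ 0.6   0.15 -0.26  0.   -1.16 -0.87]
240 [ 0.59  0.22 -0.18  0.   -1.18 -0.86]
270 [ 0.62  0.26 -0.12  0.   -1.19 -0.89]
300 [ 0.67  0.28 -0.09  0.   -1.2  -0.94]
330 [ 0.74  0.28 -0.1   0.   -1.2  -1.  ]
16.25 [ 75.21938339  -0.4478673  241.09565474] [-0.54239149 -0.32487163 -0.29760935]
```

View pics/w4.png

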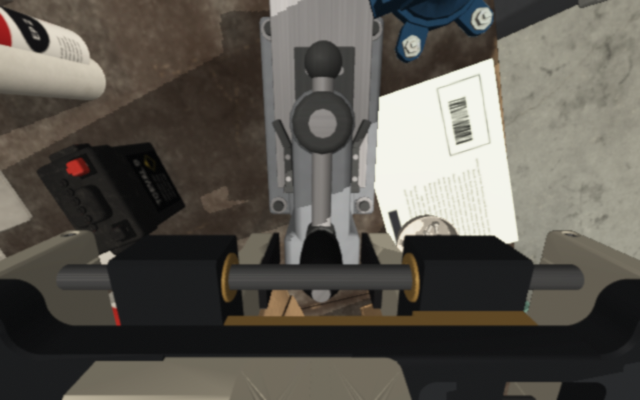

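```bash
cat > wind.py <<'E'
from h import *
import json,os,sys
# state file: a = commanded angle (deg, cw positive), log of rows
def tgt(a,r=75,c=(0,0),z0=240): 
    b=-np.radians(a);return P(c[0]+r*np.cos(b),c[1]+r*np.sin(b),z0-12*a/360)
def row(a):
    F=[];s=bot.read_state();f=fp(s);p=inv(s["tcp_pos"])
    return dict(t=float(s["t"]),a=a,p=p.tolist(),f=f.tolist(),w=float(s["width"]))
def tan(r):
    b=np.arctan2(r["p"][1],r["p"][0]);m=np.array([np.sin(b),-np.cos(b)]);f=np.array(r["f"][:2])
    return -f@m, f@np.array([np.cos(b),np.sin(b)])
def load(): return json.load(open("log.json")) if os.path.exists("log.json") else []
def save(L): json.dump(L,open("log.json","w"))
def show(r): 
    t=tan(r);p=r["p"];print(f'{r["t"]:.2f} a{r["a"]:.0f} act{-np.degrees(np.arctan2(p[1],p[0])):.1f} R{np.hypot(*p[:2]):.2f} z{p[2]:.1f} T{t[0]:.2f} rad{t[1]:.2f} fz{r["f"][2]:.2f} w{r["w"]:.1f}')
E
python3 - <<'E'
from wind import *
L=[row(0)];show(L[0])
bot.move_gripper(15,force=40);r=row(0);show(r);L.append(r)
for a in range(6,97,6):
    bot.line_to(tgt(a),velocity=60);r=row(a);show(r);L.append(r)
    if abs(r["f"][2])>15 or np.hypot(*r["f"][:2])>20: print("STOP");break
save(L)
E
```

```text
16.30 a0 act0.4 R75.36 z241.2 T-0.19 rad0.18 fz1.02 w50.2
16.86 a0 act0.1 R75.07 z240.2 T-0.43 rad0.07 fz1.27 w23.4
17.14 a6 act6.6 R75.02 z239.9 T-2.17 rad-1.03 fz1.50 w23.2
17.43 a12 act12.6 R74.96 z239.7 T-1.23 rad-0.47 fz2.35 w23.8
17.71 a18 act18.5 R74.91 z239.5 T-1.82 rad-2.54 fz2.85 w23.4
17.99 a24 act24.4 R74.84 z239.3 T-1.95 rad-2.00 fz4.22 w23.3
18.27 a30 act30.5 R74.79 z239.0 T-1.69 rad-3.01 fz3.71 w23.3
18.56 a36 act36.5 R74.73 z238.9 T-1.25 rad-2.54 fz5.23 w23.2
18.84 a42 act42.4 R74.68 z238.7 T-1.42 rad-4.29 fz4.83 w23.1
19.12 a48 act48.4 R74.63 z238.4 T-1.69 rad-5.06 fz4.81 w23.5
19.41 a54 act54.3 R74.57 z238.3 T-2.51 rad-4.63 fz5.92 w23.5
19.69 a60 act60.3 R74.53 z238.0 T-1.97 rad-4.45 fz5.35 w23.3
19.98 a66 act66.3 R74.51 z237.9 T-2.37 rad-4.90 fz5.82 w23.2
20.26 a72 act72.2 R74.45 z237.6 T-1.05 rad-4.53 fz6.33 w23.6
20.54 a78 act78.1 R74.43 z237.4 T-1.34 rad-4.83 fz5.99 w23.2
20.82 a84 act84.1 R74.40 z237.2 T-1.24 rad-4.68 fz6.88 w23.5
21.11 a90 act90.0 R74.40 z237.0 T-1.95 rad-4.90 fz6.14 w23.2
21.39 a96 act95.9 R74.41 z236.8 T-3.11 rad-6.09 fz6.55 w23.2
```

```bash
python3 - <<'E'
from wind import *
L=load()
for a,v in ((102,30),(108,30),(114,30),(118,15),(122,15)):
    bot.line_to(tgt(a,c=(0,min(1,(a-96)/12))),velocity=v);r=row(a);show(r);L.append(r)
for k in range(3): bot.pause(.04);r=row(a);show(r)
save(L)
E
```

```text
21.81 a102 act101.8 R74.39 z236.7 T0.78 rad-3.57 fz5.31 w23.4
22.23 a108 act108.2 R74.28 z236.5 T-1.50 rad-1.14 fz3.92 w23.5
22.63 a114 act114.7 R74.27 z236.3 T-1.69 rad-0.41 fz3.94 w23.3
23.13 a118 act118.5 R74.24 z236.1 T-0.65 rad1.54 fz5.07 w23.4
23.63 a122 act122.7 R74.25 z236.0 T-0.68 rad1.94 fz4.66 w23.3
23.68 a122 act122.6 R74.25 z236.0 T-0.73 rad1.62 fz5.32 w23.7
23.72 a122 act122.6 R74.25 z236.0 T-1.54 rad1.38 fz4.59 w23.6
23.76 a122 act122.7 R74.25 z236.0 T-0.28 rad1.94 fz5.89 w23.5
```

```bash
python3 - <<'E'
from wind import *
L=load();n=0
for a in range(132,243,10):
    bot.line_to(tgt(a,c=(0,.7)),velocity=30);r=row(a);show(r);L.append(r)
    T=tan(r)[0];n=n+1 if T>1.5 else 0
    if T>3.5 or n>1: print("stop");break
save(L)
E
```

```text
24.34 a132 act132.6 R74.39 z235.6 T-1.65 rad-1.01 fz5.93 w23.3
24.93 a142 act142.6 R74.47 z235.3 T-1.48 rad0.86 fz6.80 w23.2
25.51 a152 act152.6 R74.59 z234.9 T-1.49 rad0.13 fz7.06 w23.7
26.09 a162 act162.6 R74.73 z234.6 T-1.01 rad0.84 fz6.51 w23.2
26.68 a172 act172.6 R74.87 z234.3 T-1.16 rad0.06 fz7.07 w23.5
27.26 a182 act-177.4 R74.97 z234.0 T-1.13 rad0.39 fz7.37 w23.5
27.84 a192 act-167.4 R75.11 z233.6 T-1.04 rad1.14 fz6.60 w23.5
28.43 a202 act-157.4 R75.24 z233.3 T-1.63 rad0.66 fz6.80 w23.2
29.01 a212 act-147.4 R75.36 z232.9 T-1.73 rad1.98 fz6.97 w23.4
29.59 a222 act-137.4 R75.46 z232.6 T-0.77 rad1.14 fz6.24 w23.4
30.18 a232 act-127.5 R75.58 z232.3 T-1.36 rad0.95 fz6.63 w23.5
30.76 a242 act-117.5 R75.68 z231.9 T-1.71 rad2.41 fz6.92 w23.4
```

```bash
python3 - <<'E'
from wind import *
L=load();n=0
for a in range(252,400,10):
    bot.line_to(tgt(a,c=(0,.7)),velocity=30);r=row(a);show(r);L.append(r)
    T=tan(r)[0];n=n+1 if T>0 else 0
    if T>1.5 or n>1: print("stop");break
save(L)
E
```

```text
31.34 a252 act-107.6 R75.74 z231.6 T-1.15 rad2.01 fz6.84 w23.2
31.93 a262 act-97.6 R75.74 z231.3 T-0.02 rad2.34 fz6.14 w23.4
32.51 a272 act-87.6 R75.80 z230.9 T-0.83 rad1.76 fz5.95 w23.6
33.09 a282 act-77.6 R75.77 z230.6 T-1.23 rad0.08 fz6.00 w22.9
33.67 a292 act-67.6 R75.80 z230.3 T-1.25 rad0.27 fz6.02 w23.3
34.26 a302 act-57.7 R75.74 z229.9 T-1.43 rad0.76 fz4.75 w23.2
34.84 a312 act-47.8 R75.68 z229.6 T-1.68 rad-0.38 fz5.18 w23.1
35.42 a322 act-37.9 R75.60 z229.3 T-1.99 rad-0.29 fz6.01 w23.3
36.01 a332 act-28.0 R75.51 z229.0 T-1.89 rad-0.24 fz5.82 w22.9
36.59 a342 act-18.1 R75.37 z228.6 T-1.55 rad-0.58 fz5.25 w23.2
37.17 a352 act-8.1 R75.22 z228.3 T-1.75 rad-1.12 fz4.92 w23.2
37.76 a362 act1.9 R75.07 z228.0 T-1.40 rad-0.46 fz5.89 w23.2
38.34 a372 act11.7 R74.94 z227.7 T-0.88 rad-1.24 fz6.33 w23.4
38.92 a382 act21.5 R74.81 z227.4 T0.33 rad-0.20 fz7.74 w23.4
39.51 a392 act31.4 R74.71 z227.1 T2.06 rad-1.85 fz8.11 w23.5
stop
```

```bash
python3 - <<'E'
from wind import *
L=load()
for a in (400,408,416,424,432,438):
    bot.line_to(tgt(a,c=(0,.7)),velocity=25);r=row(a);show(r);L.append(r)
    if tan(r)[0]>11: print("stop");break
save(L)
E
```

```text
40.08 a400 act39.3 R74.63 z226.8 T1.81 rad-2.12 fz7.68 w23.4
40.64 a408 act47.2 R74.54 z226.6 T3.00 rad-2.27 fz8.04 w23.7
41.21 a416 act55.0 R74.47 z226.3 T3.34 rad-2.22 fz8.60 w23.1
41.77 a424 act62.9 R74.43 z226.1 T4.27 rad-2.26 fz8.77 w23.2
42.34 a432 act70.8 R74.38 z225.9 T3.82 rad-2.66 fz9.42 w23.5
42.81 a438 act76.7 R74.40 z225.7 T4.70 rad-2.50 fz7.89 w23.5
```

```bash
python3 - <<'E'
from wind import *
L=[r for r in load() if r["a"]>=132]
A=[];Tn=[]
for r in L:
    x,y=r["p"][0],r["p"][1]-.7;b=-np.degrees(np.arctan2(y,x));A.append(b+360*round((r["a"]-b)/360));Tn.append(tan(r)[0])
A=np.array(A);Tn=np.array(Tn)
def m(p): return p[0]+np.where(A<p[1],0,np.where(A<p[1]+20,3*(A-p[1])/20,3+p[2]*(A-p[1]-20)/70))-Tn
for lo in (132,280):
    k=A>lo
    r=least_squares(lambda p:m(p)[k],[-1.5,369,4],x_scale=[1,10,1]);C=np.linalg.inv(r.jac.T@r.jac)*.4**2
    print(lo,r.x,np.sqrt(np.diag(C)),np.std(r.fun))
print(A[-3:])
E
```

```text
132 [ -1.34380741 369.82810001   4.47616573] [0.08076957 1.85840237 0.43247079] 0.39189581327770506
280 [ -1.55539344 368.15401013   4.68453115] [0.13014995 2.0220853  0.43013242] 0.2869982891650523
[423.17210367 430.92954409 436.80685772]
```

```bash
python3 - <<'E'
from wind import *
L=load()
for a in (446,454,459.3):
    bot.line_to(tgt(a,c=(0,.7)),velocity=20);r=row(a);show(r);L.append(r)
    if tan(r)[0]>11: print("stop");break
save(L)
x,y=r["p"][0],r["p"][1]-.7;print("crank",360-np.degrees(np.arctan2(y,x)))
E
```

```text
43.48 a446 act84.4 R74.34 z225.4 T5.87 rad-2.85 fz7.60 w23.6
44.16 a454 act92.2 R74.33 z225.2 T5.73 rad-2.27 fz6.97 w23.5
44.66 a459 act97.5 R74.32 z225.1 T6.80 rad-2.68 fz6.03 w23.4
crank 457.44991319693247
```

```bash
python3 - <<'E'
from wind import *
import pickle
bot.move_gripper(42);r=row(459.3);show(r)
p=bot.read_state()["tcp_pos"];bot.line_to([p[0],p[1],330],velocity=120)
bot.move_ptp(P(-60,-20,400),down(PSI+np.pi));bot.pause(.3)
s=bot.read_state();pickle.dump(s,open("s5.pkl","wb"));print(s["t"],fp(s))
cv2.imwrite("pics/w5.png",bot.camera("wrist")[:,:,::-1]);cv2.imwrite("pics/s5.png",bot.camera("side")[:,:,::-1])
crop("pics/w5.png",220,60,200,190,4,"pics/w5c.png")
crop("pics/s5.png",260,110,80,130,4.6,"pics/s5c.png")
E
```

```text
45.24 a459 act99.6 R74.28 z224.5 T-0.63 rad-0.41 fz-0.02 w42.4
47.05 [ 0.00161923  0.06608869 -0.19981534]
```

View pics/w5c.png

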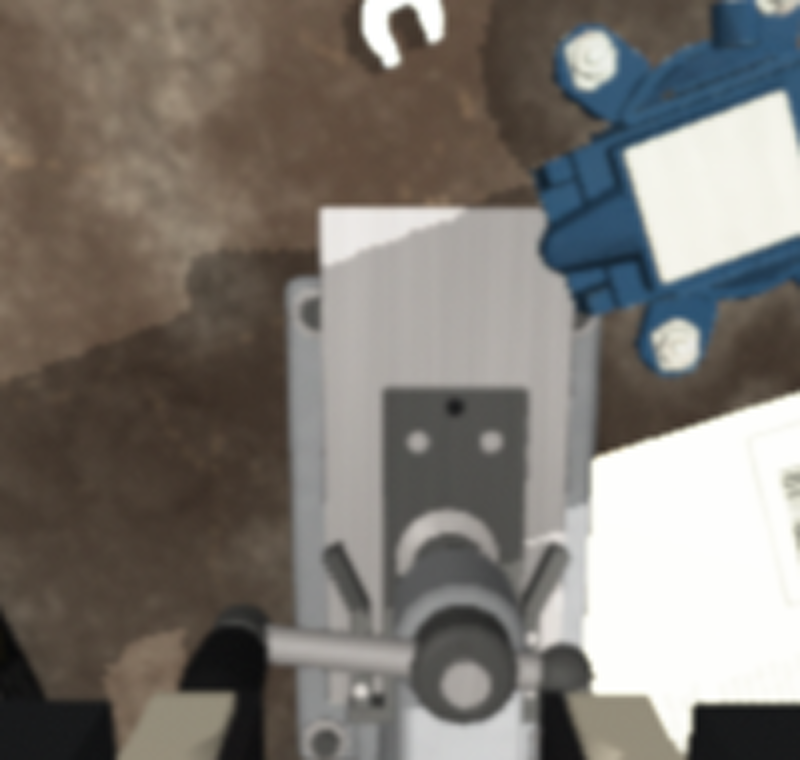

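View pics/s5c.png

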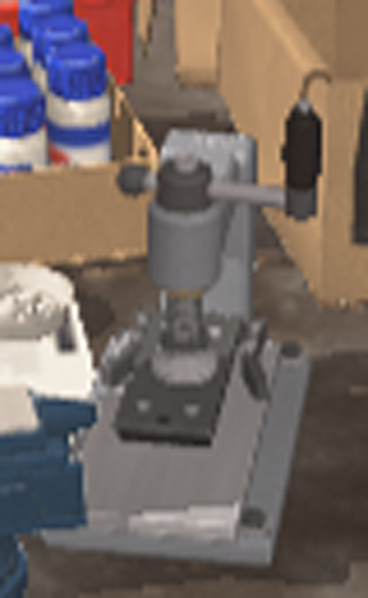

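View pics/s5.png

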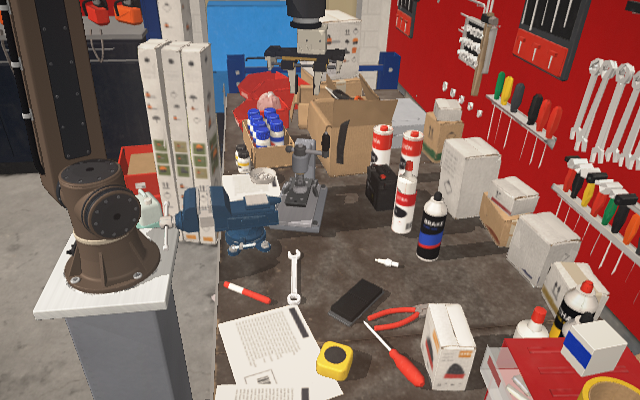

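```bash
python3 - <<'E'
from h import *
import pickle; s=pickle.load(open("s5.pkl","rb"));W=view("wrist",s)
wc=lambda x,y:(220+x/4-.4,60+y/4-.4)
I=lambda x,y,z:inv(back(W,wc(x,y),z)).round(1)
print("pad rear",I(385,388,72),I(528,388,72),"ball",I(566,667,206.7),"arm",I(275,643,206.7),"hub",I(465,685,225.7))
bot.close_job();print(bot.read_state()["t"])
E
```

```text
pad rear [-74.8 -27.4  72. ] [-74.8  34.4  72. ] ball [  1.3  34.7 206.7] arm [ -7.3 -62.5 206.7] hub [-1.000e-01 -2.000e-01  2.257e+02]
the job is handed in; nothing more can be done
the job is handed in; nothing more can be done
```

The pad is home and square against the back stop, and the screw is tightened a quarter turn past the touch. The job was handed in at about 47 s on the robot's clock.

- **Pad:** I slid it in with the two closed fingers until the back stop held it, at about 15 N of push. The last picture puts its rear edge at press x = -74.8 mm at both ends, so it is square and home. It sits about 3.5 mm to the +y side, which is roughly the slack between the guides.
- **Screw:** I wound the crank clockwise by its knob.
    - Fitting the force at the knob puts the touch at about 368° ± 3°, just over one turn.
    - I stopped at about 457°, which is 89° past the touch. The knob force had risen by about 8 N, inside the stated 6 to 12 N.
    - While the gripper opened, the tool sprang about 2° forward and may have carried the crank with it.
- **Finish:** I let go and backed off, and the contact force read about zero. The picture shows the foot on the pad.
- **Other things:** The tools in view lie where they did in the first picture, judged by eye only.

**Weak points:**
- **Force readings:** With the arm at rest they were offset by about -1.5 N with about 0.4 N of noise, so the touch angle comes from the fit and not from a sharp jump.
- **Crank angle in the picture:** The last picture gives somewhere between 92° and 97° past the column direction, while the arm reading gives 97.5°. I put the difference down to picture accuracy and did not check it further.

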